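# Flush the yellow pump line with its momentary purge lever

## Robot

A 6-joint arm with a two-finger parallel gripper is mounted at the origin on the work surface. World frame = base frame: x ahead of the robot, y to its left, z up, the work surface at z = 0. Lengths are in mm, angles in rad, forces in N, time in s.
With the tool pointing down it reaches from about 300 to 775 mm from the base axis. Payload 14.6 kg.
Tool frame: the origin (TCP) lies at the very end of the fingers, on their centre line; the grasp point (between the pads) lies 19 mm behind it; z points along the fingers, y is the direction in which the jaws open and shut (so a half turn about z gives the same grasp; the last joint's range is limited). The gripper opens to 94 mm and grips with 3 to 60 N. Pads are 16 mm wide; open, the fingers measure 119 mm over their backs; the gripper's body (75 mm by 177 mm) begins 78 mm behind the grasp point.
Start: joints at [1.08, 0.3, 1.521, -0, 1.321, -0.067], TCP at [226.171, 501.334, 205.446] pointing down, gripper open.
Joint ranges: [-3.03, 3.03], [-0.79, 2.21], [0.23, 2.52], [-1.04, 4.18], [0, 3.07], [-2.55, 2.55]. Speed limits (rad/s): [2.22, 2.22, 2.57, 3.14, 3.14, 3.14].

## Interface

Orientations are given as [roll, pitch, yaw] about the fixed x, y, z axes, in that order (R = Rz(yaw) Ry(pitch) Rx(roll)).
In Python, from cell import manip gives the robot as it stands.
- The arm moves only by the shell command python3 -m inch 'ROWS' [FORCE]. ROWS is a JSON object of lists of equal length, an entry for each row: "grip": the opening, from -1 (shut) to 1 (fully open), so that 0 is half open; "travel": the shift along the world's x, y, z in cm, a list of three; "turn": the turn, a rotation vector about the world's x, y, z in degrees, a list of three. A call has 1 to 10 rows; each row is the pose to reach, as a shift and turn from the pose measured when the call began; what a row does not reach only later rows make up. A row lasts 1/8 s, in which the tool goes at most 62.5 mm and 10.7 degrees, less where a joint would pass 70% of its speed; a pose out of reach is approached as far as the arm can. A call with a gripper value outside its range is refused whole. The fingers move at their own pace and stop on an object; FORCE is the grip in N (left out, the last holds). Time passes only in rows, so rows that repeat a pose let the fingers close. It gives the time, the measured TCP pose, the force and the opening at its end, in the units of the state.
- manip.read_state(): the state, without advancing time (a new reading comes with each control period).
- manip.camera(name): name is "side" or "top" or "wrist"; returns (picture, depth): 400x640x3 uint8, red, green, blue; 400x640 float32, mm along the optical axis (not along the pixel's ray), 0 where there is no reading.
- manip.calibration(name): a dict with "fx", "fy", "cx", "cy" (pixels), "k1" (the pictures are not rectified: a ray, as slopes to the right and down, at radius r is drawn at 1 + k1 r^2 times it, then the intrinsics apply), "world_from_camera" (4x4, takes a point from camera to world coordinates). Camera axes: x right, y up, looking along -z (the intrinsics and any distortion apply to the point x, -y, -z); pixel columns grow to the right and rows downward; lengths in mm; the calibration is good to about 2 mm. A picture is of the moment at which its call begins: read the wrist's pose just before it. calibration takes no time and is no camera call; for the wrist camera it gives the pose at the moment of the call.
- manip.sign_off(): hands the job in, once; it reports no verdict.
Trained networks look in the newest picture that a camera, given by its name, has taken for a name from the list of things; names that differ only in an ending like _2 or _b are one class to them, and where a whole thing is asked for, a point or a joint stands for the part that bears it (a point fixed in the world has none). Each returns a list of dicts, best first, with "p" (0 to 1); they miss things now and then, are a little off and sometimes report something else, mostly with a low value. They report only what shows in the picture. A call takes as long as a camera call. They do not tell look-alikes from the thing itself.
- manip.look_for(camera, label): "bbox" ([left, top, right, bottom] in pixels, round what is visible of it).
The state is a dict: "clock": time; "joints": joint angles; "qd": joint speeds; "effort": joint torques, N m; "eef_pos": TCP position; "eef_rot": TCP orientation; "wrist_force": force on the tool from outside, world axes, zero at the start; "moment": the same for the moment, N m; "finger_gap": finger opening in mm.
Only numpy, scipy, OpenCV 4.12 (cv2) and the standard library are available. Lean on these libraries where they do the work, as an engineer would, in place of code of your own. Each camera call takes 0.05 s, during which the arm holds its last target.

## Task

Flush the yellow pump channel: tilt the purge lever with the yellow knob towards the green mark on its block, well over towards its stop (clearly more than half way), hold it there for at least a full second, then let it spring back upright. Tilt it only that way, never clearly towards the black mark, and leave the blue and red levers alone.

Things in the scene. Friction and masses are not known exactly. Their poses are not given: they have to be found in the camera images.
- yellow_block: White fixed block, 110 x 70 x 30 mm, with the yellow-knobbed lever. Origin: centre of its underside; x points along its length to the end with a green mark on top (the -x end: black). Hinge along y, 30 mm above the origin. Stick 10 mm thick, upright at rest; yellow ball knob 30 mm in diameter, centre 80 mm from the hinge. Blue and red levers: same blocks, at least 160 mm away, places vary.
- yellow_lever (a joint): Tilt of the yellow lever, rad: 0 upright at rest, positive towards its green mark, negative towards its black mark, stops at +0.6 and -0.6. At tilt q the knob centre is 80 sin(q) mm towards green and 30 + 80 cos(q) mm above the bench. Spring-centred: let go, it is upright again within half a second, hardly swinging past; about 4 N at the knob holds 0.45 rad.
- blue_lever (a joint): Tilt of the lever with the blue knob, rad, same build; 0 upright. To be left alone.
- red_lever (a joint): Tilt of the lever with the red knob, rad, same build; 0 upright. To be left alone.
There are look-alikes about, which are no part of the job. What is shaped like the part that bears red_lever but brown is not meant. Leave any turquoise look-alike of the part that bears blue_lever alone.

How it is judged:
By the outcome, as a careful person would: the job done as asked, in the order asked, and still so for the second after the job is handed in, with the robot touching nothing.
It also fails if it takes over 32 s, if anything falls off the work surface, if the arm or the gripper's body presses on something with over 40 N, if the wrist force passes 120 N, or if a joint passes its speed limit or range.

## Working session

There is one attempt and no reset: what is moved stays moved. The work goes in short steps, Python scripts to look and compute and a shell command to move; the robot and the scene stay as the last step left them, time stands still between calls to the robot, and variables do not carry over. Pictures are saved under pics/ and viewed, and the job is handed in when it is done.

```bash
mkdir -p pics; ls; python3 - <<'E'
from cell import manip
import cv2
s=manip.read_state(); print({k:s[k] for k in('clock','eef_pos','eef_rot','finger_gap','wrist_force')})
for c in('top','side'):
    p,d=manip.camera(c); cv2.imwrite(f'pics/{c}0.png',p[...,::-1])
    for l in('yellow_block','yellow_lever'): print(c,l,manip.look_for(c,l))
E
```

```text
pics
{'clock': 0.0, 'eef_pos': array([226.05574189, 501.10201994, 204.88619658]), 'eef_rot': array([-3.14043112e+00, -7.64482672e-05,  2.71780821e+00]), 'finger_gap': 94.08485318033503, 'wrist_force': array([ 0.50314779, -0.56722841,  0.32026545])}
top yellow_block [{'bbox': [406.5, 124.3, 469.0, 184.6], 'p': 0.69}]
top yellow_lever [{'bbox': [437.8, 133.4, 463.6, 154.2], 'p': 0.89}]
side yellow_block [{'bbox': [421.1, 201.3, 498.0, 291.8], 'p': 0.92}]
side yellow_lever [{'bbox': [456.1, 202.3, 482.3, 254.9], 'p': 0.91}]
```

View pics/top0.png

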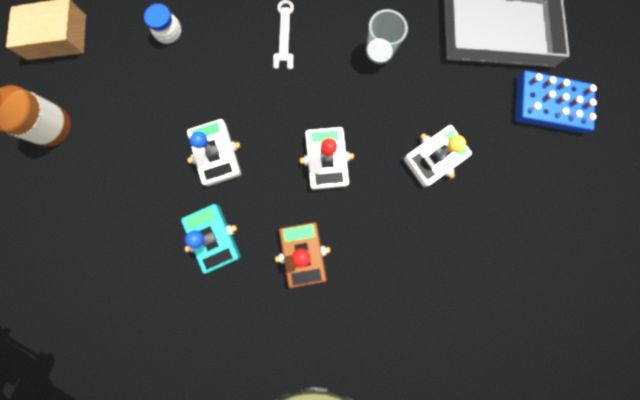

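View pics/side0.png

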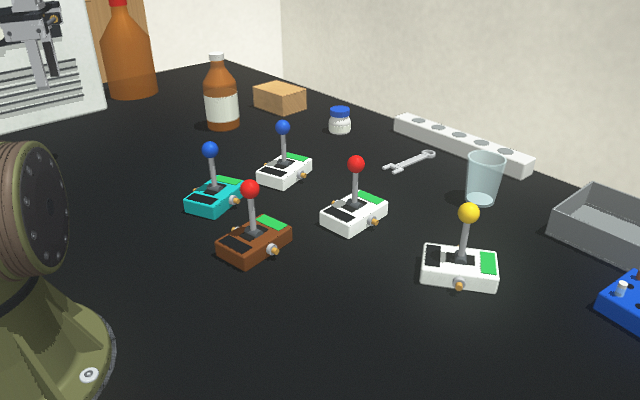

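The yellow lever is the white block at top (438,155) and side (460,268), with its knob at top (457,144) and side (469,213). It is the only yellow one. The brown and turquoise look-alikes are elsewhere. In the side view green is the right end (488,263) and black the left end (432,255). Next I'll measure it and enlarge a crop.

```bash
cat > h.py <<'E'
import numpy as np, cv2
from cell import manip
def world(name,d,cal=None):
    c=cal or manip.calibration(name); h,w=d.shape
    v,u=np.mgrid[:h,:w].astype(float)
    x=(u-c['cx'])/c['fx']; y=(v-c['cy'])/c['fy']; a,b=x.copy(),y.copy()
    for _ in range(8):
        f=1+c['k1']*(a*a+b*b); a,b=x/f,y/f
    P=np.stack([a*d,-b*d,-d,np.ones_like(d)],-1)@np.array(c['world_from_camera']).T
    P[d<=0]=np.nan
    return P[...,:3]
E
python3 - <<'E'
from h import *
for c,box in(('top',(400,118,480,192)),('side',(412,195,506,298))):
    p,d=manip.camera(c); W=world(c,d)
    l,t,r,b=box; m=np.zeros(d.shape,bool); m[t:b,l:r]=1
    hsv=cv2.cvtColor(p,cv2.COLOR_RGB2HSV); H,S,V=[hsv[...,i].astype(int) for i in range(3)]
    yel=m&(abs(H-27)<7)&(S>120)&(V>110); gr=m&(H>50)&(H<85)&(S>90)&(V>60)
    z=W[...,2]; top=m&(z>24)&(z<36)
    for n,k in(('yel',yel),('green',gr),('top30',top)):
        q=W[k]; print(c,n,k.sum(),np.nanmedian(q,0).round(1),np.nanmin(q,0).round(),np.nanmax(q,0).round())
    q=W[top][:,:2].astype(np.float32); print('rect',cv2.minAreaRect(q))
    big=cv2.resize(p[t:b,l:r],None,fx=6,fy=6,interpolation=cv2.INTER_CUBIC); cv2.imwrite(f'pics/{c}_crop.png',big[...,::-1][:600])
    q=W[yel]; q=q[np.isfinite(q).all(1)]
    # sphere fit r=15
    from scipy.optimize import least_squares
    s=least_squares(lambda x:np.linalg.norm(q-x,axis=1)-15,np.median(q,0)-[0,0,8],loss='soft_l1'); print('knob',s.x.round(1))
E
```

```text
top yel 151 [ 566.9 -221.3  117.6] [ 557. -294.   -2.] [ 618. -198.  123.]
  return np.nanmean(a, axis, out=out, keepdims=keepdims)
Traceback (most recent call last):
ValueError: zero-size array to reduction operation fmin which has no identity
```

```bash
python3 - <<'E'
from h import *
from scipy.optimize import least_squares
for c,box in(('top',(400,118,480,192)),('side',(412,195,506,298))):
    p,d=manip.camera(c); W=world(c,d)
    l,t,r,b=box; m=np.zeros(d.shape,bool); m[t:b,l:r]=1
    hsv=cv2.cvtColor(p,cv2.COLOR_RGB2HSV); H,S,V=[hsv[...,i].astype(int) for i in range(3)]
    z=W[...,2]
    yel=m&(abs(H-27)<7)&(S>120)&(V>110)&(z>90); gr=m&(H>40)&(H<85)&(S>50)&(V>60)&(z>20)&(z<40)
    top=m&(z>25)&(z<35); blk=top&(V<60)
    for n,k in(('yel',yel),('green',gr),('top30',top),('black',blk)):
        if k.sum(): print(c,n,k.sum(),np.nanmedian(W[k],0).round(1))
    q=W[top][:,:2].astype(np.float32)
    if len(q): print('rect',cv2.minAreaRect(q))
    big=cv2.resize(p[t:b,l:r],None,fx=5,fy=5,interpolation=cv2.INTER_CUBIC); cv2.imwrite(f'pics/{c}_crop.png',big[...,::-1])
    q=W[yel]; q=q[np.isfinite(q).all(1)]
    s=least_squares(lambda x:np.linalg.norm(q-x,axis=1)-15,np.median(q,0)-[0,0,8],loss='soft_l1'); print('knob',s.x.round(1))
E
```

```text
top yel 130 [ 564.9 -220.7  118.1]
top green 63 [ 606.6 -252.1   30.3]
top top30 1597 [ 563.8 -218.7   29.8]
top black 82 [ 555.5 -203.4   31. ]
rect ((569.267578125, -228.79905700683594), (75.95832061767578, 107.94906616210938), 37.164859771728516)
knob [ 570.7 -228.9  109.2]
side yel 374 [ 562.7 -234.7  116.8]
side green 341 [ 592.  -262.8   32.1]
side top30 2134 [ 563.5 -237.4   30.9]
side black 212 [ 552.3 -201.4   31.4]
rect ((646.1378173828125, -178.6455535888672), (268.755126953125, 111.08647918701172), 34.41399383544922)
knob [ 570.8 -229.4  110.6]
```

View pics/top_crop.png

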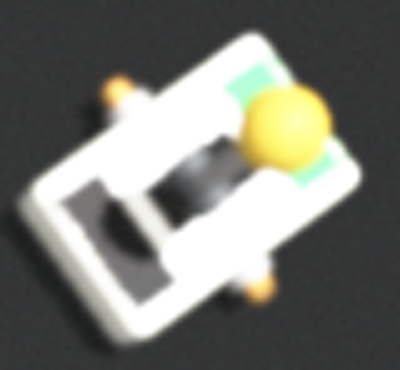

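View pics/side_crop.png

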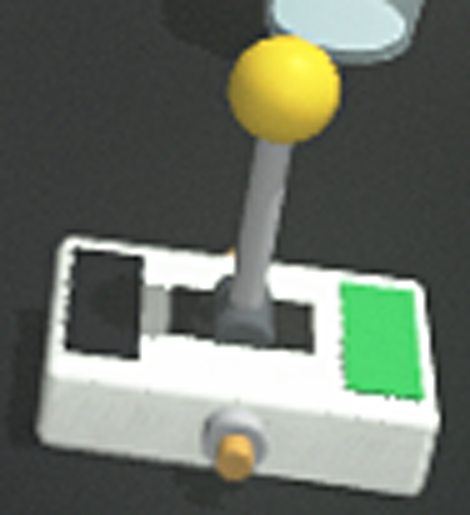

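The crops show one yellow-knobbed lever on a white block. Green is at the far end (side crop 380,340) and black at the opposite end. The knob is at about (570.7, -229, 110), which matches the expected height. Black to green points along about (0.545, -0.839). I'll shut the jaws and go to a point 50 mm on the black side of the knob, staying high.

```bash
python3 -m inch '{"grip":[-1,-1,-1,-1,-1,-1,-1,-1,-1,-1],"travel":[[3,-6,0],[6,-12,0],[9,-18,0],[12,-25,0],[14.5,-31,0],[17,-37,0],[20,-43,0],[22.5,-49,0],[25,-54,0],[28,-60,0]],"turn":[[0,0,-3],[0,0,-6],[0,0,-9],[0,0,-13],[0,0,-16],[0,0,-19],[0,0,-23],[0,0,-26],[0,0,-29],[0,0,-33]]}' 20; python3 -c "
from cell import manip
s=manip.read_state();print(s['clock'],s['eef_pos'],s['eef_rot'],s['joints'],s['finger_gap'])"
```

```text
clock: 1.7
eef_pos: [490.3, -67.3, 205.7]
eef_rot: [3.141, 0.0, 2.14]
wrist_force: [0.0, 1.2, 0.5]
finger_gap: 0.5
1.7 [490.28884847 -67.31230575 205.65509367] [3.14113751e+00 4.16705460e-04 2.13950631e+00] [-2.10474672e-01  1.76355338e-01  1.67337654e+00  2.42889621e-05
  1.29124413e+00 -7.79191443e-01] 0.547401235028917
```

```bash
python3 -m inch '{"grip":[-1,-1,-1,-1,-1,-1,-1],"travel":[[2.5,-6,0],[5.3,-12,0],[5.3,-12,0],[5.3,-12,-4],[5.3,-12,-8],[5.3,-12,-11.4],[5.3,-12,-11.4]],"turn":[[0,0,0],[0,0,0],[0,0,0],[0,0,0],[0,0,0],[0,0,0],[0,0,0]]}'; python3 - <<'E'
from h import *
p,d=manip.camera('side'); b=cv2.resize(p[130:310,380:580],None,fx=3,fy=3); cv2.imwrite('pics/s1.png',b[...,::-1])
p,d=manip.camera('top'); b=cv2.resize(p[100:220,360:520],None,fx=4,fy=4); cv2.imwrite('pics/t1.png',b[...,::-1])
E
```

```text
clock: 2.58
eef_pos: [542.1, -186.1, 89.9]
eef_rot: [-3.14, -0.003, 2.14]
wrist_force: [0.5, 0.3, 0.2]
finger_gap: 0.4
```

View pics/s1.png

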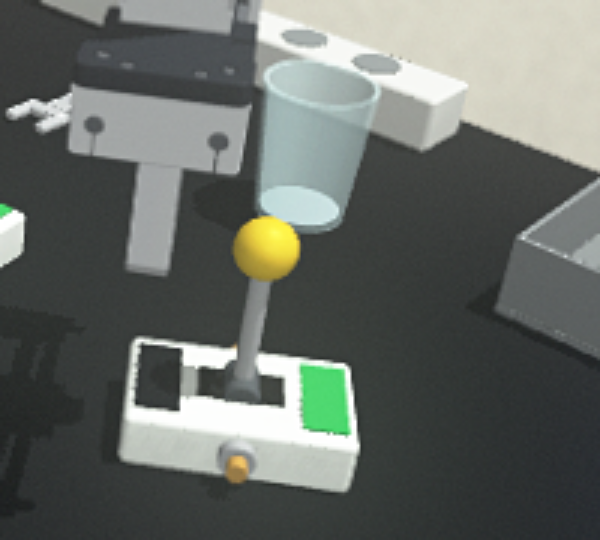

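View pics/t1.png

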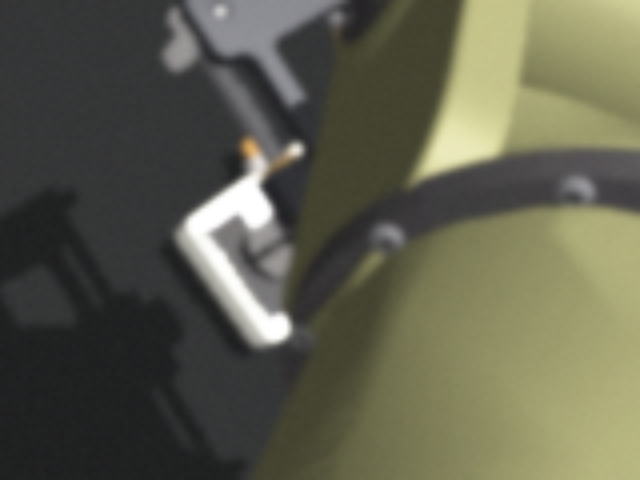

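Side view: the finger tip (150,265) is behind the knob (266,248) on the black side, and it lines up. The arm blocks the top view. I'll push about 66 mm towards green.

```bash
python3 -m inch '{"grip":[-1,-1,-1,-1,-1,-1,-1],"travel":[[0.8,-1.2,0],[1.4,-2.2,0],[2,-3.1,0],[2.6,-4,0],[3.2,-4.9,0],[3.6,-5.6,0],[3.6,-5.6,0]],"turn":[[0,0,0],[0,0,0],[0,0,0],[0,0,0],[0,0,0],[0,0,0],[0,0,0]]}'; python3 - <<'E'
from h import *
from scipy.optimize import least_squares
p,d=manip.camera('side'); W=world('side',d); b=cv2.resize(p[130:310,380:580],None,fx=3,fy=3); cv2.imwrite('pics/s2.png',b[...,::-1])
hsv=cv2.cvtColor(p,cv2.COLOR_RGB2HSV); H,S,V=[hsv[...,i].astype(int) for i in range(3)]
yel=(abs(H-27)<7)&(S>120)&(V>110)&(W[...,2]>70); yel[:,:412]=0; yel[:,540:]=0
q=W[yel]; s=least_squares(lambda x:np.linalg.norm(q-x,axis=1)-15,np.median(q,0)-[0,0,8],loss='soft_l1').x
o=(s[:2]-[570.7,-229.2])@[.545,-.839]; print(yel.sum(),s.round(1),'off',o,'q',np.arcsin(o/80))
E
```

```text
clock: 3.55
eef_pos: [579.3, -243.1, 92.0]
eef_rot: [-3.142, -0.001, 2.14]
wrist_force: [-3.5, 5.0, -2.6]
finger_gap: 0.5
363 [ 594.3 -261.7   99.8] off 40.1413174223682 q 0.5256397207748513
```

View pics/s2.png

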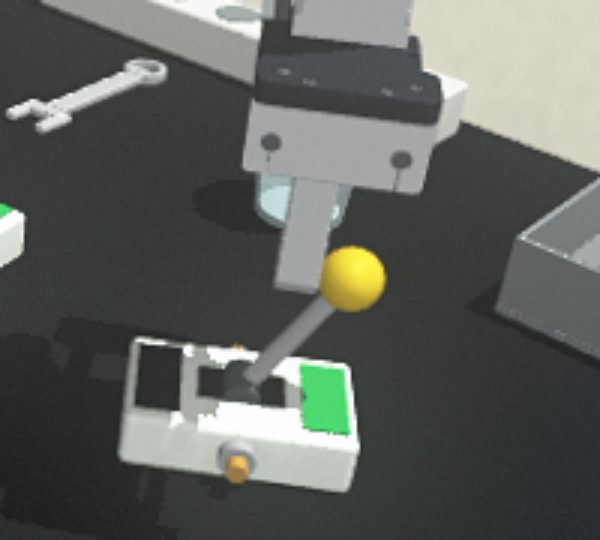

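The knob (353,279 in the crop) is tilted over the green end. I measure a tilt of 0.525 rad, the knob height agrees, and the force is about 6 N. Now I'll hold it there.

```bash
python3 -m inch '{"grip":[-1,-1,-1,-1,-1,-1,-1,-1,-1,-1],"travel":[[0,0,0],[0,0,0],[0,0,0],[0,0,0],[0,0,0],[0,0,0],[0,0,0],[0,0,0],[0,0,0],[0,0,0]],"turn":[[0,0,0],[0,0,0],[0,0,0],[0,0,0],[0,0,0],[0,0,0],[0,0,0],[0,0,0],[0,0,0],[0,0,0]]}'; python3 - <<'E'
from h import *
from scipy.optimize import least_squares
p,d=manip.camera('side'); W=world('side',d)
hsv=cv2.cvtColor(p,cv2.COLOR_RGB2HSV); H,S,V=[hsv[...,i].astype(int) for i in range(3)]
yel=(abs(H-27)<7)&(S>120)&(V>110)&(W[...,2]>70); yel[:,:412]=0; yel[:,540:]=0
q=W[yel]; s=least_squares(lambda x:np.linalg.norm(q-x,axis=1)-15,np.median(q,0)-[0,0,8],loss='soft_l1').x
o=(s[:2]-[570.7,-229.2])@[.545,-.839]; print(yel.sum(),s.round(1),'off',o,'q',np.arcsin(o/80))
E
```

```text
clock: 4.85
eef_pos: [579.1, -242.8, 92.0]
eef_rot: [-3.141, -0.001, 2.14]
wrist_force: [-2.8, 4.0, 0.2]
finger_gap: 0.7
366 [ 594.2 -261.5   99.9] off 39.86440897734528 q 0.5216427909502391
```

It held at 0.52 rad for over 1.25 s. Now I'll back straight off to the black side, well clear of the upright knob, and then go up.

```bash
python3 -m inch '{"grip":[-1,-1,-1,-1,-1,-1,-1,-1,-1,-1],"travel":[[0,0,0],[-0.9,1.4,0],[-1.8,2.8,0],[-2.7,4.2,0],[-3.8,5.9,0],[-4.4,6.8,0],[-4.4,6.8,0],[-4.4,6.8,5],[-4.4,6.8,10],[-4.4,6.8,12]],"turn":[[0,0,0],[0,0,0],[0,0,0],[0,0,0],[0,0,0],[0,0,0],[0,0,0],[0,0,0],[0,0,0],[0,0,0]]}'; python3 -m inch '{"grip":[-1,-1,-1,-1],"travel":[[-1,2,0],[-1,2,0],[-1,2,0],[-1,2,0]],"turn":[[0,0,0],[0,0,0],[0,0,0],[0,0,0]]}'; python3 - <<'E'
from h import *
from scipy.optimize import least_squares
p,d=manip.camera('side'); W=world('side',d); cv2.imwrite('pics/s3.png',p[...,::-1])
hsv=cv2.cvtColor(p,cv2.COLOR_RGB2HSV); H,S,V=[hsv[...,i].astype(int) for i in range(3)]
yel=(abs(H-27)<7)&(S>120)&(V>110)&(W[...,2]>70); yel[:,:412]=0; yel[:,540:]=0
q=W[yel]; s=least_squares(lambda x:np.linalg.norm(q-x,axis=1)-15,np.median(q,0)-[0,0,8],loss='soft_l1').x
o=(s[:2]-[570.7,-229.2])@[.545,-.839]; print(yel.sum(),s.round(1),'off',o,'q',np.arcsin(o/80))
E
```

```text
clock: 6.15
eef_pos: [536.2, -175.9, 215.3]
eef_rot: [3.139, 0.003, 2.14]
wrist_force: [0.2, -0.9, -0.5]
finger_gap: 0.5
clock: 6.65
eef_pos: [526.4, -156.5, 214.8]
eef_rot: [3.14, 0.002, 2.139]
wrist_force: [-1.0, -0.1, 0.5]
finger_gap: 0.4
374 [ 570.8 -229.4  110.7] off 0.19412201687970998 q 0.002426527592242706
```

View pics/s3.png

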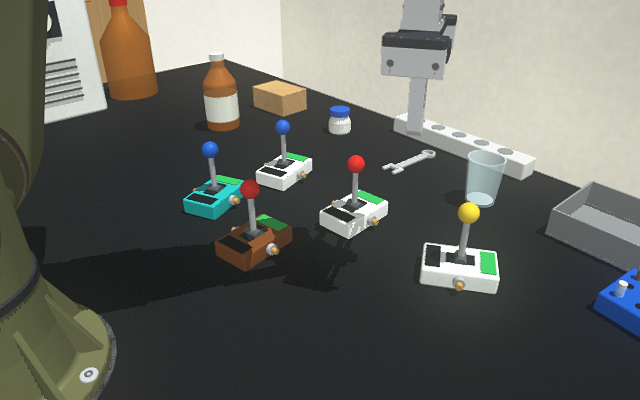

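The yellow lever is upright again (knob at 469,213, as at the start). The red and blue levers look unchanged, and the gripper is clear of everything.

```bash
python3 -c "
from cell import manip
print(manip.sign_off())"
```

```text
the job is handed in; nothing more can be done
None
```

The yellow pump channel is flushed, and I handed the job in at about 6.7 s, well under the 32 s limit. With the fingers shut, I pushed the yellow knob from the black side towards its green mark.

- **Tilt and hold:** the camera measured about 0.52 rad (the stop is at 0.6) in two pictures 1.3 s apart, with the arm holding still between them. The measured wrist force was about 5–7 N.
- **Return:** after I backed off, the lever measured 0.002 rad, so it is upright again.
- **Other things:** in the last side picture the blue and red levers and the look-alikes looked unchanged by eye. The gripper was clear of everything.

No checks failed, but two are limited. The arm blocked the top camera during the push, so the tilt comes from the side camera alone. I took no picture during the spring-back itself, so any brief swing past upright was not seen.

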